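# Hook the sprung probe onto the brass post

### The job

Connect the contact tester on the bench: press the red cap of its sprung hook probe down, slide the probe along its rods while pressed until the hook is past the brass post, then let go so that the hook springs all the way up and stays caught on the brass post. Do not bring the probe to the black post.

Things in the scene. Friction and masses are not known exactly. Their poses are not given: they have to be found in the camera images.
- cap (a point): Centre of the red knob (upright, 30 mm across, 24 mm tall) on a sprung steel plunger; 124 mm above the table when up; all near it is below 84 mm. Grip from above, fingers across the rods. The plunger rides on a blue carriage on two steel rods along this point's y axis: 85 mm either way from the middle, where it starts. A weak spring (35 N/m) draws it back to the middle unless hooked.
- plunger (a joint): How far the knob is pressed, m: 0 up, 0.016 fully down; a spring lifts it (2 N, 7 N fully down). The plunger carries a double hook: a steel bar both ways along the rods, its ends turned up. The ends are 8 mm thick, middle 46 mm from the knob's axis: a post fits 6 to 42 mm from the axis (stem to hook end). Up, the ends (top at 76 mm) run against the posts; pressed 12 mm or more they pass below.
- brass_post (a point): Brass post: a level pin 10 mm thick across the hook's path, at right angles to the rods, on a brass column (top 82 mm above the table) on the far side of the rods. The point is on the pin's axis above the middle line of the rods, 70 mm up, 88 to 100 mm along the rods from where the knob starts, on either side. Hooked and let go, the knob's axis rests about 37 mm short of it.
- black_post (a point): The same post and column in black plastic (insulated, not to be used) at the other end of the rods; the point is on its pin's axis, as for the brass one.

How it is judged:
By the outcome, as a careful person would: the job done as asked, in the order asked, and still so for the second after the job is handed in, with the robot touching nothing.
It also fails if it takes over 32 s, if anything falls off the work surface, if the arm or the gripper's body presses on something with over 40 N, if the wrist force passes 120 N, or if a joint passes its speed limit or range.

### The arm

A 7-joint arm with a two-finger parallel gripper is mounted at the origin on the work surface. World frame = base frame: x ahead of the robot, y to its left, z up, the work surface at z = 0. Lengths are in mm, angles in rad, forces in N, time in s.
With the tool pointing down it reaches from about 425 to 950 mm from the base axis. Payload 16.7 kg.
Tool frame: the origin (TCP) lies at the very end of the fingers, on their centre line; the grasp point (between the pads) lies ctrl.grip_depth behind it (ctrl.grip_depth is the distance from the TCP to the grasp point, in mm); x points along the fingers, y is the direction in which the jaws open and shut, and the axes are right-handed (so a half turn about x gives the same grasp; the last joint's range is limited). The gripper opens to 94 mm and grips with 3 to 60 N. Pads are 16 mm wide; open, the fingers measure 119 mm over their backs; the gripper's body (75 mm by 177 mm) begins 78 mm behind the grasp point.
Start: joints at [-1.321, 0.426, 0.074, 1.606, -0.034, 1.111, -0.067], TCP at [262.111, 621.99, 205.467] pointing down, gripper open.
Joint ranges: [-2.85, 2.85], [-0.5, 2.14], [-1.23, 1.37], [0.21, 2.46], [-1.02, 4.16], [0.16, 2.05], [-2.73, 2.73]. Speed limits (rad/s): [1.89, 1.89, 2.39, 2.39, 3.01, 3.01, 3.01].

### API

Orientations are given as [roll, pitch, yaw] about the fixed x, y, z axes, in that order (R = Rz(yaw) Ry(pitch) Rx(roll)).
In Python, from workcell import ctrl, camera, camera_info, job_done, models gives the robot as it stands. The module is installed in compiled form; this text tells all that it offers.
- The arm moves only by the tool apply_moves, never from a script. Its arguments are lists of equal length, an entry for each row: "translation": the shift along the tool's x, y, z in cm, a list of three; "rot": the turn, a rotation vector about the tool's x, y, z in rad, a list of three; "jaw": the opening, from 0 (shut) to 1 (fully open). A call has 1 to 10 rows; each row is the pose to reach, as a shift and turn from the pose commanded when the call began, along the tool's axes at that moment; what a row does not reach only later rows make up. A row lasts 1/12 s, in which the tool goes at most 41.7 mm and 7.16 degrees, less where a joint would pass 70% of its speed; a pose out of reach is approached as far as the arm can. A call with a gripper value outside its range is refused whole. The fingers move at their own pace and stop on an object; the grip force is fixed at half the most. Time passes only in rows, so rows that repeat a pose let the fingers close. It gives the time, the measured TCP pose, the force and the opening at its end, in the units of the state.
- ctrl.observe(): the state, without advancing time (a new reading comes with each control period).
- camera(name): name is "scene" or "side" or "wrist"; returns (picture, depth): 480x640x3 uint8, red, green, blue; 480x640 float32, mm along the optical axis (not along the pixel's ray), 0 where there is no reading.
- camera_info(name): a dict with "mtx" (3x3 intrinsics, pixels), "world_from_camera" (4x4, takes a point from camera to world coordinates). Camera axes: x right, y up, looking along -z (the intrinsics and any distortion apply to the point x, -y, -z); pixel columns grow to the right and rows downward; lengths in mm; the calibration is good to about 2 mm. A picture is of the moment at which its call begins: read the wrist's pose just before it. camera_info takes no time and is no camera call; for the wrist camera it gives the pose at the moment of the call.
- job_done(): hands the job in, once; it reports no verdict.
Trained networks look in the newest picture that a camera, given by its name, has taken for a name from the list of things; names that differ only in an ending like _2 or _b are one class to them, and where a whole thing is asked for, a point or a joint stands for the part that bears it (a point fixed in the world has none). Each returns a list of dicts, best first, with "score" (0 to 1); they miss things now and then, are a little off and sometimes report something else, mostly with a low value. They report only what shows in the picture. A call takes as long as a camera call.
- models.cut_out(camera, target): "region" (480x640 bool, what is visible of it) and "centre" ([column, row] in pixels, amid what is visible of it).
The state is a dict: "t": time; "joint_positions": joint angles; "qvel": joint speeds; "tau": joint torques, N m; "ee_pos": TCP position; "orientation": TCP orientation; "wrist_force": force on the tool from outside, world axes, zero at the start; "wrist_torque": the same for the moment, N m; "finger_gap": finger opening in mm.
Only numpy, scipy, OpenCV 4.12 (cv2) and the standard library are available. Lean on these libraries where they do the work, as an engineer would, in place of code of your own. Each camera call takes 0.05 s, during which the arm holds its last target. There are 200 camera calls.

## Working session

There is one attempt and no reset: what is moved stays moved. The work goes in short steps, Python scripts to look and compute and a tool call to move; the robot and the scene stay as the last step left them, time stands still between calls to the robot, and variables do not carry over. Pictures are saved under pics/ and viewed, about 8 in all and at most 12, crops included, and the job is handed in when it is done.

Besides the shell and the picture viewer there is one more tool, called after ">>>" by a JSON object that holds its "method" and its "body", one argument or row to a line. apply_moves: Moves the arm, as the interface text tells. Its arguments: {"type":"object","properties":{"translation":{"type":"array","items":{"type":"array","items":{"type":"number"}}},"rot":{"type":"array","items":{"type":"array","items":{"type":"number"}}},"jaw":{"type":"array","items":{"type":"number"}}},"required":["translation","rot","jaw"]}

```bash
mkdir -p pics; cat > h.py <<'E'
import numpy as np, cv2
from workcell import ctrl, camera, camera_info, job_done, models
def px2w(info,u,v,d):
    K=info["mtx"];T=np.array(info["world_from_camera"]);K=np.array(K)
    x=(u-K[0,2])/K[0,0]*d;y=(v-K[1,2])/K[1,1]*d
    return (T@np.array([x,-y,-d,1]))[:3]
def cloud(info,dep,mask):
    v,u=np.nonzero(mask&(dep>0));d=dep[v,u].astype(float)
    K=np.array(info["mtx"]);T=np.array(info["world_from_camera"])
    P=np.stack([(u-K[0,2])/K[0,0]*d,-(v-K[1,2])/K[1,1]*d,-d,np.ones_like(d)])
    return (T@P)[:3].T
E
python3 - <<'E'
from h import *
np.set_printoptions(precision=1,suppress=True)
s=ctrl.observe();print(s,ctrl.grip_depth)
for c in ["scene","side"]:
    im,d=camera(c);i=camera_info(c);print(c,i)
    cv2.imwrite(f"pics/{c}0.png",im[:,:,::-1])
    for n in ["cap","brass_post","black_post"]:
        for r in models.cut_out(c,n)[:2]:
            P=cloud(i,d,r["region"])
            print(n,round(r["score"],2),r["centre"],len(P), np.median(P,0) if len(P) else "",np.percentile(P,[2,98],axis=0) if len(P) else "")
E
```

```text
{'t': 0.0, 'joint_positions': array([-1.3,  0.4,  0.1,  1.6, -0. ,  1.1, -0.1]), 'qvel': array([-0., -0.,  0.,  0.,  0.,  0., -0.]), 'tau': array([  0. , -93.6,   3.7, -45.4,  -0. ,   0. ,   0. ]), 'ee_pos': array([262. , 621.6, 204.8]), 'orientation': array([-1.5,  1.6, -1.9]), 'wrist_force': array([-1. ,  0.3, -0. ]), 'wrist_torque': array([ 0., -0.,  0.]), 'finger_gap': 94.49123969773927} 18.8
scene {'mtx': array([[567.6,   0. , 322.5],
       [  0. , 567.6, 246.5],
       [  0. ,   0. ,   1. ]]), 'world_from_camera': array([[ -0.6,  -0.5,   0.6, 968.5],
       [  0.8,  -0.4,   0.4, 314.6],
       [ -0. ,   0.8,   0.7, 521. ],
       [  0. ,   0. ,   0. ,   1. ]])}
cap 0.6 [262.3, 240.0] 1939 [586.4 -39.2  76.6] [[570.7 -91.8  40. ]
 [596.9   5.5 136.8]]
brass_post 0.8 [318.6, 312.9] 1562 [633.1  65.7  66.7] [[561.1  53.7  16.2]
 [637.4  76.4  82.8]]
black_post 0.57 [178.9, 259.1] 1675 [ 655.6 -123.9   62.1] [[ 584.8 -169.6   12. ]
 [ 665.8 -114.6   82.8]]
side {'mtx': array([[496.8,   0. , 317.7],
       [  0. , 496.8, 240.5],
       [  0. ,   0. ,   1. ]]), 'world_from_camera': array([[   1. ,    0.2,   -0.2,  428.7],
       [  -0.3,    0.7,   -0.7, -367.5],
       [   0. ,    0.7,    0.7,  567.4],
       [   0. ,    0. ,    0. ,    1. ]])}
brass_post 0.71 [360.9, 257.8] 1039 [616.4  54.6  71.2] [[556.9  49.7  22.6]
 [636.4  72.9  82.3]]
black_post 0.81 [441.9, 375.2] 1675 [ 644.4 -135.2   72.3] [[ 584.6 -141.4   11.2]
 [ 664.9 -113.4   82.6]]
```

```bash
python3 - <<'E'
import cv2,numpy as np
a=cv2.imread("pics/scene0.png")[150:400,100:420];b=cv2.imread("pics/side0.png")[170:420,250:570]
cv2.imwrite("pics/both.png",cv2.resize(np.vstack([a,b]),None,fx=1.2,fy=1.2)if 0 else cv2.resize(np.hstack([a,b]),(800,312)))
E
```

```text
(no output)
```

View pics/both.png

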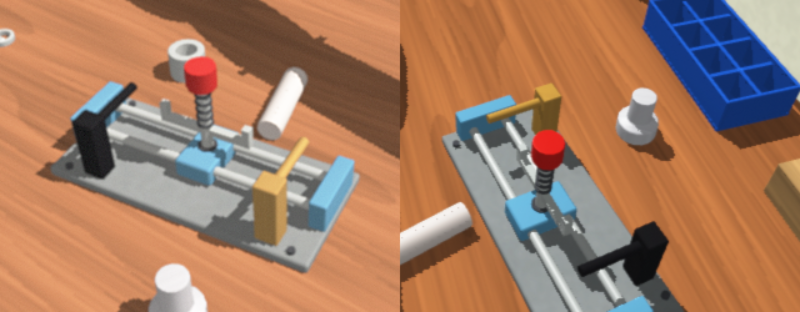

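View pics/scene0.png

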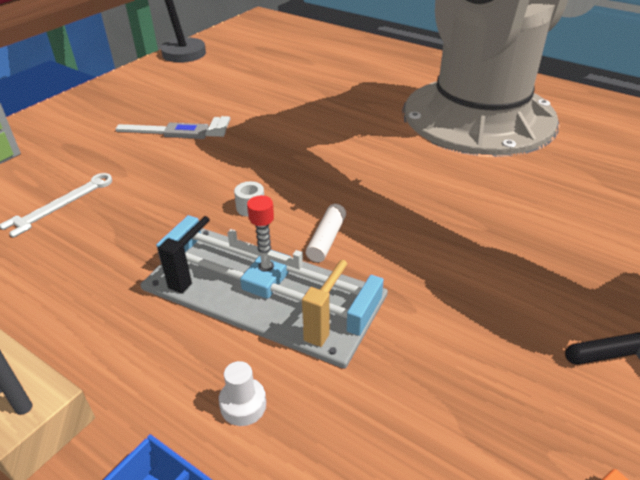

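The left half (scene) shows the red knob upright in the middle, with the black post left and the brass post right. The right half (side) agrees, with the brass post at the top and the black one at the bottom. In the full scene picture the knob is at (261,210), the brass column at (317,315) and the black one at (175,262). The area around them is clear. Next I'll measure the knob, pins and rods.

```bash
cat > m.py <<'E'
from h import *
np.set_printoptions(precision=1,suppress=True)
def knob(c,im,d,i):
    hsv=cv2.cvtColor(im,cv2.COLOR_RGB2HSV)
    m=((hsv[...,0]<6)|(hsv[...,0]>174))&(hsv[...,1]>170)&(hsv[...,2]>80)
    P=cloud(i,d,m);P=P[(P[:,2]>95)&(P[:,2]<150)&(abs(P[:,0]-600)<120)&(abs(P[:,1])<130)]
    zt=np.percentile(P[:,2],97)
    top=P[P[:,2]>zt-2.5]
    return P,top
E
python3 - <<'E'
from m import *
for c in ["scene","side"]:
    im,d=camera(c);i=camera_info(c)
    P,top=knob(c,im,d,i);
    (cx,cy),r=cv2.minEnclosingCircle(top[:,:2].astype(np.float32))
    print(c,"knob n",len(P),"z",np.percentile(P[:,2],[2,50,98]),"top mean",top.mean(0),"circ",round(cx,1),round(cy,1),round(r,1))
    for n in ["brass_post","black_post"]:
        r=models.cut_out(c,n)[0];Q=cloud(i,d,cv2.erode(r["region"].astype(np.uint8),np.ones((2,2)))>0)
        far=Q[(Q[:,2]>66)&(Q[:,2]<79)]
        x0=np.percentile(far[:,0],1);pin=far[far[:,0]<x0+50];
        vx,vy,px,py=cv2.fitLine(pin[:,:2].astype(np.float32),cv2.DIST_HUBER,0,.01,.01).ravel()
        print(n,"pin n",len(pin),"mean",pin.mean(0),"dir",np.degrees(np.arctan2(vy,vx)),"tip x",x0, "colmean",Q[Q[:,2]>79].mean(0))
    # base plate / rods: top z 
    v,u=np.mgrid[0:480,0:640];A=cloud(i,d,np.ones((480,640),bool))
    g=A[(A[:,0]>520)&(A[:,0]<700)&(abs(A[:,1]+35)<170)&(A[:,2]>6)&(A[:,2]<15)]
    print("plate",cv2.minAreaRect(g[:,:2].astype(np.float32)),np.median(g[:,2]))
E
```

```text
scene knob n 631 z [114.8 133.3 137. ] top mean [584.  -41.5 135.9] circ 583.8 -41.4 14.9
brass_post pin n 246 mean [582.8  59.2  73.7] dir 7.5845685 tip x 557.0396503136876 colmean [626.4  65.6  81.7]
black_post pin n 229 mean [ 610.1 -131.5   72.8] dir 8.464498 tip x 584.6726253984851 colmean [ 655.  -125.2   81.6]
plate ((594.9884033203125, -41.57464599609375), (131.3798065185547, 290.6441345214844), 8.668102264404297) 11.920663137764535
side knob n 682 z [115.  134.7 136.7] top mean [582.6 -44.3 135.4] circ 582.6 -44.1 15.2
brass_post pin n 210 mean [580.6  53.8  72.2] dir 8.200175 tip x 556.4322161549978 colmean [625.1  61.2  81. ]
black_post pin n 362 mean [ 606.4 -136.9   73. ] dir 8.425914 tip x 583.0960330055992 colmean [ 653.1 -129.8   81.3]
plate ((594.6593017578125, -41.91856384277344), (130.54562377929688, 290.6441955566406), 8.567224502563477) 11.355424112721835
```

```bash
cat > rel.py <<'E'
from h import *
from scipy.spatial.transform import Rotation as Ro
np.set_printoptions(precision=4,suppress=True)
A=np.radians(8.5);p=np.array([np.cos(A),np.sin(A),0]);r=np.array([-np.sin(A),np.cos(A),0]);K=np.array([583.2,-42.8,0])
def goal(s,z,sgn):
    o=ctrl.observe();R=Ro.from_euler("xyz",o["orientation"]).as_matrix()
    x=np.array([0,0,-1.]);y=sgn*p;G=np.stack([x,y,np.cross(x,y)],1)
    t=K+s*r+[0,0,z]
    return R.T@(t-o["ee_pos"])/10, Ro.from_matrix(R.T@G).as_rotvec()
E
python3 - <<'E'
from rel import *
o=ctrl.observe();print(Ro.from_euler("xyz",o["orientation"]).as_matrix(),o["joint_positions"])
for g in (1,-1):print(goal(0,190,g))
E
```

```text
[[-0.      0.3884  0.9215]
 [ 0.      0.9215 -0.3884]
 [-1.     -0.     -0.    ]] [-1.3215  0.4261  0.0739  1.606  -0.0341  1.1108 -0.0671]
(array([  1.5473, -48.7913,  55.4069]), array([ 1.0236, -0.    ,  0.    ]))
(array([  1.5473, -48.7913,  55.4069]), array([-2.118, -0.   , -0.   ]))
```

>>> {"method": "apply_moves", "body": {
  "translation": [
    [0,-4,4.5],
    [0,-8,9],
    [0,-12,13.6],
    [0,-16,18.2],
    [0,-20,22.7],
    [0,-24,27.2],
    [0,-28,31.8],
    [0,-32,36.3],
    [0,-36,40.9],
    [0,-40,45.4]
  ],
  "rot": [
    [0.1,0,0],
    [0.2,0,0],
    [0.3,0,0],
    [0.4,0,0],
    [0.5,0,0],
    [0.6,0,0],
    [0.7,0,0],
    [0.8,0,0],
    [0.9,0,0],
    [1.0,0,0]
  ],
  "jaw": [1,1,1,1,1,1,1,1,1,1]
}}

```text
t: 1.53
ee_pos: [443.7, 244.9, 205.8]
orientation: [2.606, 1.57, 1.202]
wrist_force: [1.3, 1.1, 0.4]
finger_gap: 93.8
```

```bash
python3 -c "
from rel import *
o=ctrl.observe();print(o['t'],o['ee_pos'],o['joint_positions']);print(goal(0,170,1))"
```

```text
1.5333 [443.707  244.8976 205.818 ] [-1.0004  0.1504  0.4122  1.9963 -0.0716  1.0077 -0.387 ]
(array([ 3.5639,  8.9675, 30.6919]), array([ 0.0188, -0.0007, -0.0004]))
```

>>> {"method": "apply_moves", "body": {
  "translation": [
    [0.3,0.9,3.1],
    [0.6,1.8,6.2],
    [1,2.7,9.2],
    [1.4,3.6,12.3],
    [1.8,4.5,15.4],
    [2.1,5.4,18.4],
    [2.5,6.3,21.5],
    [2.9,7.2,24.6],
    [3.2,8.1,27.6],
    [3.5,9,30.7]
  ],
  "rot": [
    [0.02,0,0],
    [0.02,0,0],
    [0.02,0,0],
    [0.02,0,0],
    [0.02,0,0],
    [0.02,0,0],
    [0.02,0,0],
    [0.02,0,0],
    [0.02,0,0],
    [0.02,0,0]
  ],
  "jaw": [1,1,1,1,1,1,1,1,1,1]
}}

```text
t: 2.37
ee_pos: [585.0, -41.6, 170.4]
orientation: [2.156, 1.571, 0.737]
wrist_force: [0.4, 0.4, -0.3]
finger_gap: 94.0
```

```bash
python3 - <<'E'
from rel import *
from m import knob
o=ctrl.observe();print(o['t'],o['ee_pos'],o['joint_positions'],o['wrist_force'],o['qvel']);print(goal(0,108,1))
i=camera_info("wrist");im,d=camera("wrist");cv2.imwrite("pics/w1.png",im[:,:,::-1])
try:
    P,top=knob("wrist",im,d,i);print(len(P),top.mean(0),cv2.minEnclosingCircle(top[:,:2].astype(np.float32)))
except Exception as e: print(e)
E
```

```text
2.3667 [585.  -41.6 170.4] [-0.5  0.4  0.6  1.9 -0.2  1.   0.3] [ 0.4  0.4 -0.3] [ 0.7  0.4  0.  -0.4 -0.2  0.1  0.8]
(array([ 6.2, -0.2,  0.1]), array([ 0., -0., -0.]))
2409 [581.3 -42.6 137.2] ((581.1246948242188, -42.955963134765625), 14.576701164245605)
```

View pics/w1.png

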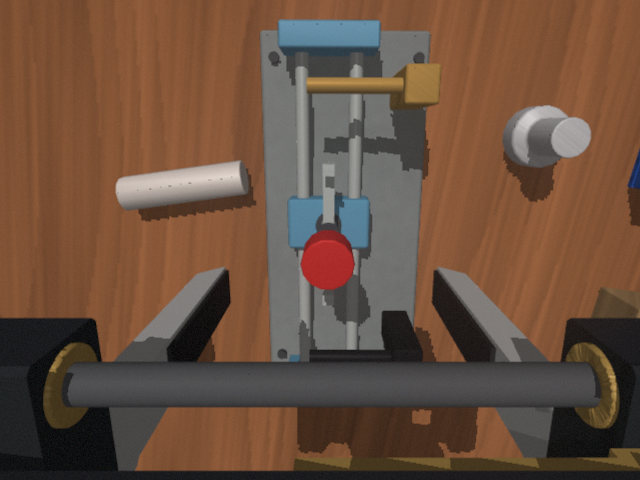

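The wrist view shows the red knob at (328,260) between the open fingers. The rods run straight up the image and the brass pin is ahead at (350,85), so the alignment is good. Next I descend and grip.

>>> {"method": "apply_moves", "body": {
  "translation": [
    [2,-0.2,0],
    [4,-0.2,0],
    [5.6,-0.2,0],
    [6.2,-0.2,0],
    [6.2,-0.2,0],
    [6.2,-0.2,0]
  ],
  "rot": [
    [0,0,0],
    [0,0,0],
    [0,0,0],
    [0,0,0],
    [0,0,0],
    [0,0,0]
  ],
  "jaw": [1,1,1,1,0.6,0.45]
}}

```text
t: 2.92
ee_pos: [582.7, -40.7, 109.0]
orientation: [0.301, 1.571, -1.118]
wrist_force: [-0.1, 0.6, 1.3]
finger_gap: 84.0
```

>>> {"method": "apply_moves", "body": {
  "translation": [
    [0,0,0],
    [0,0,0],
    [0,0,0],
    [0,0,0],
    [0,0,0],
    [0,0,0]
  ],
  "rot": [
    [0,0,0],
    [0,0,0],
    [0,0,0],
    [0,0,0],
    [0,0,0],
    [0,0,0]
  ],
  "jaw": [0.3,0.1,0,0,0,0]
}}

```text
t: 3.42
ee_pos: [582.5, -40.6, 108.7]
orientation: [1.674, 1.571, 0.255]
wrist_force: [-1.2, -0.6, -0.3]
finger_gap: 44.0
```

```bash
python3 -c "
from rel import *
o=ctrl.observe();print(o['t'],o['ee_pos'],o['wrist_force'],o['finger_gap']);print(goal(0,94,1),goal(74,94,1))"
```

```text
3.4167 [582.5368 -40.5535 108.6627] [-1.1743 -0.5986 -0.3344] 43.97772814719691
(array([1.4663, 0.0312, 0.2321]), array([ 0.0037, -0.    , -0.0002])) (array([ 1.4665,  0.0584, -7.1678]), array([ 0.0037, -0.    , -0.0002]))
```

>>> {"method": "apply_moves", "body": {
  "translation": [
    [0,0,0.2],
    [0,0,0.2],
    [0,0,0.2],
    [0,0,0.2],
    [0,0,0.2]
  ],
  "rot": [
    [0,0,0],
    [0,0,0],
    [0,0,0],
    [0,0,0],
    [0,0,0]
  ],
  "jaw": [0,0,0,0,0]
}}

```text
t: 3.83
ee_pos: [583.0, -42.6, 108.6]
orientation: [1.333, 1.57, -0.086]
wrist_force: [2.1, -0.8, 0.1]
finger_gap: 29.7
```

>>> {"method": "apply_moves", "body": {
  "translation": [
    [0.4,0,0],
    [0.8,0,0],
    [1.2,0,0],
    [1.4,0,0],
    [1.4,0,0],
    [1.4,0,0]
  ],
  "rot": [
    [0,0,0],
    [0,0,0],
    [0,0,0],
    [0,0,0],
    [0,0,0],
    [0,0,0]
  ],
  "jaw": [0,0,0,0,0,0]
}}

```text
t: 4.33
ee_pos: [583.0, -42.6, 94.3]
orientation: [1.084, 1.57, -0.335]
wrist_force: [2.1, 0.3, 5.9]
finger_gap: 29.2
```

```bash
python3 - <<'E'
from rel import *
from m import knob
o=ctrl.observe();print(o['t'],o['ee_pos'],o['wrist_force'],o['finger_gap']);print(goal(74,94,1))
for c in ["scene","side"]:
    im,d=camera(c);P,t=knob(c,im,d,camera_info(c));print(c,len(P),np.percentile(P[:,2],[2,50,98]),P.mean(0))
    cv2.imwrite(f"pics/{c}1.png",im[:,:,::-1])
E
```

```text
4.3333 [583.  -42.6  94.3] [2.1 0.3 5.9] 29.224632333679622
(array([ 0. ,  0. , -7.4]), array([ 0.,  0., -0.]))
scene 318 [101.  120.1 123.1] [582.2 -33.7 116. ]
side 549 [100.9 120.5 122.8] [583.3 -48.6 117. ]
```

The force (5.9 N) and the knob top dropping about 14 mm both confirm it is pressed about 14 mm. Now I slide toward brass.

>>> {"method": "apply_moves", "body": {
  "translation": [
    [0.03,0,-0.8],
    [0.05,0,-1.7],
    [0.05,0,-2.6],
    [0.05,0,-3.5],
    [0.05,0,-4.4],
    [0.05,0,-5.3],
    [0.05,0,-6.2],
    [0.05,0,-7.0],
    [0.05,0,-7.4],
    [0.05,0,-7.4]
  ],
  "rot": [
    [0,0,0],
    [0,0,0],
    [0,0,0],
    [0,0,0],
    [0,0,0],
    [0,0,0],
    [0,0,0],
    [0,0,0],
    [0,0,0],
    [0,0,0]
  ],
  "jaw": [0,0,0,0,0,0,0,0,0,0]
}}

```text
t: 5.27
ee_pos: [572.0, 31.3, 94.0]
orientation: [1.325, 1.57, -0.093]
wrist_force: [3.1, -1.7, 5.9]
finger_gap: 29.3
```

```bash
python3 - <<'E'
from rel import *
from m import knob
o=ctrl.observe();print(o['t'],o['ee_pos'],o['wrist_force'],o['finger_gap']);print(goal(74,94,1))
L=[]
for c in ["scene","side"]:
    im,d=camera(c);P,t=knob(c,im,d,camera_info(c));print(c,len(P),np.percentile(P[:,2],[2,50,98]),P.mean(0))
    L.append(im[200:380,200:430] if c=="scene" else im[170:350,270:500])
cv2.imwrite("pics/s2.png",cv2.resize(np.hstack(L)[:,:,::-1],(800,313)))
E
```

```text
5.2667 [572.   31.3  94. ] [ 3.1 -1.7  5.9] 29.2854692991339
(array([0. , 0. , 0.1]), array([ 0.,  0., -0.]))
scene 252 [101.2 119.8 122.8] [571.3  40.5 115.8]
side 494 [100.1 119.9 122.2] [572.4  24.2 116. ]
```

View pics/s2.png

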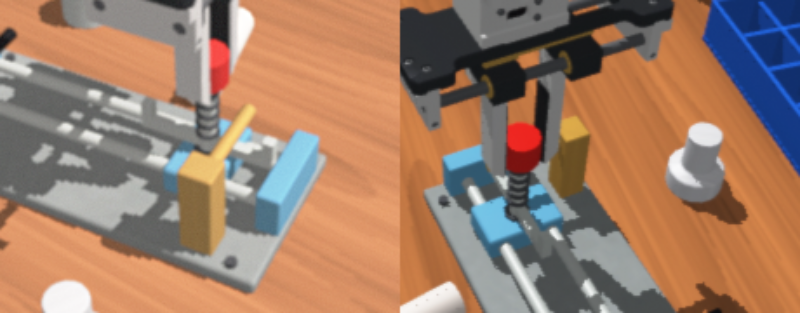

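In the left half the hook end (about 265,150) is beyond the brass pin, with the knob at (215,65) short of it. The knob is still pressed about 14 mm. Next I let it rise under control, then open.

>>> {"method": "apply_moves", "body": {
  "translation": [
    [-0.4,0,0],
    [-0.8,0,0],
    [-1.1,0,0],
    [-1.3,0,0],
    [-1.3,0,0]
  ],
  "rot": [
    [0,0,0],
    [0,0,0],
    [0,0,0],
    [0,0,0],
    [0,0,0]
  ],
  "jaw": [0,0,0,0,0]
}}

```text
t: 5.78
ee_pos: [572.0, 30.4, 107.5]
orientation: [1.367, 1.57, -0.052]
wrist_force: [5.2, -1.4, 2.1]
finger_gap: 29.2
```

>>> {"method": "apply_moves", "body": {
  "translation": [
    [0,0,0],
    [0,0,0],
    [0,0,0],
    [0,0,0],
    [0,0,0],
    [0,0,0],
    [0,0,0]
  ],
  "rot": [
    [0,0,0],
    [0,0,0],
    [0,0,0],
    [0,0,0],
    [0,0,0],
    [0,0,0],
    [0,0,0]
  ],
  "jaw": [0.4,0.7,1,1,1,1,1]
}}

```text
t: 6.37
ee_pos: [571.4, 30.6, 106.9]
orientation: [-1.612, 1.57, -3.031]
wrist_force: [-0.1, 1.1, -0.6]
finger_gap: 72.5
```

```bash
python3 - <<'E'
from rel import *
from m import knob
o=ctrl.observe();print(o['t'],o['ee_pos'],o['wrist_force'],o['finger_gap'])
for c in ["scene","side"]:
    im,d=camera(c);P,t=knob(c,im,d,camera_info(c));print(c,len(P),np.percentile(P[:,2],[2,50,98]),P.mean(0),(t.mean(0)-K)@r)
E
```

```text
6.3667 [571.4  30.6 106.9] [-0.1  1.1 -0.6] 72.54801924479763
scene 196 [115.1 131.5 136.9] [575.2  30.  129.4] 71.72697818635976
side 600 [114.7 134.4 136.5] [572.1  12.8 130.3] 60.78397240880854
```

>>> {"method": "apply_moves", "body": {
  "translation": [
    [0,0,0],
    [0,0,0],
    [-1,0,0],
    [-3,0,0],
    [-6,0,0],
    [-9,0,0],
    [-12,0,0],
    [-14,0,0],
    [-14,0,0]
  ],
  "rot": [
    [0,0,0],
    [0,0,0],
    [0,0,0],
    [0,0,0],
    [0,0,0],
    [0,0,0],
    [0,0,0],
    [0,0,0],
    [0,0,0]
  ],
  "jaw": [1,1,1,1,1,1,1,1,1]
}}

```text
t: 7.22
ee_pos: [573.4, 30.4, 251.9]
orientation: [1.716, 1.565, 0.297]
wrist_force: [-0.4, 0.6, -1.4]
finger_gap: 93.9
```

```bash
python3 - <<'E'
from rel import *
from m import knob
o=ctrl.observe();print(o['t'],o['ee_pos'],o['wrist_force'],o['finger_gap'])
L=[]
for c in ["scene","side"]:
    im,d=camera(c);P,t=knob(c,im,d,camera_info(c));print(c,len(P),np.percentile(P[:,2],[2,50,98]),t.mean(0),(t.mean(0)-K)@r)
    L.append(im[200:380,200:430] if c=="scene" else im[170:350,270:500])
cv2.imwrite("pics/s3.png",cv2.resize(np.hstack(L)[:,:,::-1],(800,313)))
E
```

```text
7.2167 [573.4  30.4 251.9] [-0.4  0.6 -1.4] 93.93305417973114
scene 676 [115.5 134.3 137.2] [574.3  18.9 136. ] 62.314197586696814
side 600 [114.6 134.2 136.4] [573.3  17.3 135.2] 60.86802345030526
```

View pics/s3.png

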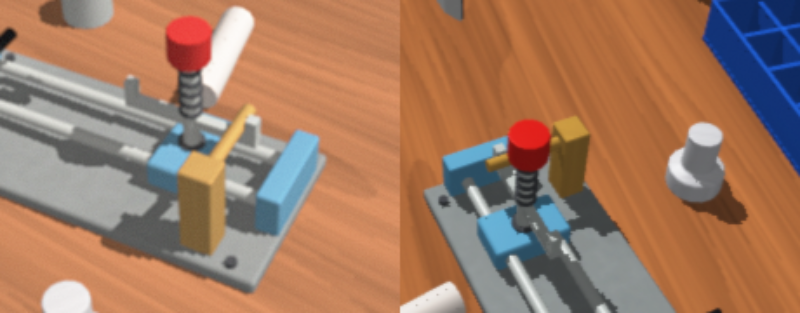

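The hook end (about 252,130 in the left half) stands up beyond the brass pin. The knob is fully up, held about 61.5 mm from its start, and the robot is clear.

```bash
python3 -c "
from h import *
print(job_done())"
```

```text
the job is handed in; nothing more can be done
None
```

The probe is hooked on the brass post and the job is handed in at about 7.3 s, well inside the 32 s limit. I gripped the red cap across the rods, pressed it about 14 mm and slid it 74 mm toward the brass post. I then let it rise, still gripped, to about 1 mm short of fully up, opened the fingers and backed off upward. The probe never went toward the black post.

**Last checks:**
- **Knob height:** the top is at about 136 mm, the same as before I started, so the hook is fully up.
- **Position:** the knob is held about 61–62 mm from its start. That is about 37 mm short of the brass pin, which matches the expected resting place.
- **Hook:** the last picture shows its end standing up beyond the brass pin.
- **Robot:** the gripper is open and well clear, and the wrist force is about zero.

**Disagreements:** the two cameras differed by 1–3 mm. One reading taken while the fingers still partly hid the knob put it at 72 mm along the rods. Once the gripper was clear, both cameras agreed on 61–62 mm. No check failed.

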